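Lean the washed chopping board on the draining stand

ROBOT

A 7-joint arm with a two-finger parallel gripper is mounted at the origin on the work surface; the furniture and walls round the work are solid. World frame = base frame: x ahead of the robot, y to its left, z up, the work surface at z = 0. Lengths are in m, angles in rad, forces in N, time in s.
With the tool pointing down it reaches from about 0.4 to 0.875 m from the base axis. Payload 19.3 kg.
Tool frame: the origin (TCP) lies on the centre line of the jaws, within the pads' length; the fingertips stand 14 mm ahead of it and the grasp point (between the pads) lies 5 mm behind it; z points along the fingers, y is the line along which they close (so a half turn about z gives the same grasp; the last joint's range is limited). The gripper opens to 85 mm and grips with 20 to 120 N. Pads are 22 mm wide; open, the fingers measure 114 mm over their backs; the gripper's body (76 mm by 85 mm) begins 54 mm behind the grasp point. The pads swing forward as they close: fully open they stand 13 mm farther back than shut.
Start: joints at [-1.182, 0.521, -0.036, 1.599, 0.021, 1.021, -0.113], TCP at [0.277, 0.56, 0.245] pointing down, gripper open.
Joint ranges: [-2.91, 2.91], [-0.3, 2.13], [-1.5, 1.42], [0.17, 2.43], [-1.26, 4.41], [0.16, 1.93], [-2.52, 2.52]. Speed limits (rad/s): [1.89, 1.89, 2.39, 2.39, 3.01, 3.01, 3.01].

INTERFACE

Orientations are given as [roll, pitch, yaw] about the fixed x, y, z axes, in that order (R = Rz(yaw) Ry(pitch) Rx(roll)).
In Python, from workcell import bot, grab_frame, regions_of gives the robot as it stands. The module is installed in compiled form; this text tells all that it offers.
- The arm moves only by the tool play_rows, never from a script. Its argument "plan" is a list of rows, each a list of 3 entries, a list of its own where there are three numbers: the shift along the tool's x, y, z in units of 2.5 cm (1.0 is 2.5 cm), then the turn, a rotation vector about the tool's x, y, z in units of 0.15 rad (1.0 is 0.15 rad), then the closure, from -1 (fully open) to 1 (shut). In form: [[[tx, ty, tz], [rx, ry, rz], jaw], ...]. A call has 1 to 20 rows; each row shifts and turns the commanded pose from where the row before left it, along the tool's axes as they then stand; what a row does not reach is not made up. A row lasts 1/8 s, in which the tool goes at most 62.5 mm and 10.7 degrees, less where a joint would pass 70% of its speed; a pose out of reach is approached as far as the arm can. A call with a number of a shift or a turn outside -1 to 1 is refused whole. A call with a gripper value outside its range is refused whole. The fingers move at their own pace and stop on an object; "newtons" is the grip in N (left out, the last holds). Time passes only in rows, so rows that do not move let the fingers close. It gives the time, the measured TCP pose, the force, the opening and the grip force at its end, in the units of the state.
- bot.observe(): the state, without advancing time (a new reading comes with each control period).
- grab_frame(name): name is "scene" or "top" or "wrist"; returns a dict with "pixels" (384x512x3 uint8, red, green, blue), "depth" (384x512 float32, m along the optical axis (not along the pixel's ray), 0 where there is no reading), "camera_matrix" (3x3 intrinsics, pixels), "distortion" ([k1, k2, p1, p2, k3] as OpenCV has them; the pictures are not rectified), "R" (3x3) and "t" (3): a world point X has camera coordinates R X + t. Camera axes: x right, y down, z forward; pixel columns grow to the right and rows downward; lengths in m; the calibration is good to about 2 mm. A picture is of the moment at which its call begins.
- bot.job_done(): hands the job in; it is judged then, once.
Trained networks look in the newest picture that a camera, given by its name, has taken for a name from the list of things; names that differ only in an ending like _2 or _b are one class to them, and where a whole thing is asked for, a point or a joint stands for the part that bears it (a point fixed in the world has none). Each returns a list of dicts, best first, with "p" (0 to 1); they miss things now and then, are a little off and sometimes report something else, mostly with a low value. They report only what shows in the picture. A call takes as long as a camera call.
- regions_of(thing, camera): "mask" (384x512 bool, what is visible of it) and "box" ([left, top, right, bottom] in pixels, round what is visible of it).
The state is a dict: "clock": time; "qpos": joint angles; "qd": joint speeds; "joint_efforts": joint torques, N m; "position": TCP position; "tool_rot": TCP orientation; "force": force on the tool from outside, world axes, zero at the start; "moment": the same for the moment, N m; "grip_width": finger opening in m; "finger_force": force on a finger pad.
Only numpy, scipy, OpenCV 4.12 (cv2) and the standard library are available. Lean on these libraries where they do the work, as an engineer would, in place of code of your own. Each camera call takes 0.05 s, during which the arm holds its last target. There are 200 camera calls.

TASK

The smaller of the two white chopping boards has just been washed: lift it out of the upright rack and set it on the draining stand to dry. Its lower long edge goes down on the plate right up against the stand's front lip, centred and square to the stand, and the board leans back on the wire rail. Put it down, do not drop it, and leave the larger board, the roll of tape and the salt shaker where they are.

Things in the scene. Friction and masses are not known exactly. Their poses are not given: they have to be found in the camera images.
- small_board: the smaller chopping board, plain white plastic, 12 thick, 180 wide, 150 high as it stands on its long edge; a 22 mm round hang hole near the upper corner at +y (25 below the top, 28 from the end). Mass about 0.35 kg. Origin: centre of its lower edge face (underside as it stands); x through the thickness, y along the width, z up the board
- small_board_top (a point): centre of the small board's upper edge, 150 mm up the board's z from its origin; grasp here, across the 12 mm thickness
- large_board: the larger white chopping board, 12 x 230 x 165 mm, with the same hang hole, standing in the other slot of the rack; origin and axes as for the small board. Not to be moved
- rack: aluminium rack fixed to the table, base 150 (x) x 170 (y) x 8 mm. Two slots run along its y, at x = -38 and x = +38 mm, either board in either one; each slot is 16 mm wide between fins that rise to 62 mm above the table; a board stands in it on the base, 8 mm above the table. Origin: centre of its underside, z up
- stand: steel draining stand fixed to the table; plate 120 (x) x 200 (y) mm, its top 6 mm above the table. Front lip along y on the -x side: inner face at x = -51 mm, top 22 mm above the table. A wire hoop slants up from the back to a level rail. Foot at the lip, back on the rail, the board leans to +x by about 0.35 rad. Origin: centre of its underside, z up
- rail (a point): middle of the stand's level back rail, on the wire's axis: wire 10 mm thick, along the stand's y, 134 mm long; at x = -6, y = 0, z = 84 mm in the stand's frame
- tape: roll of clear brown tape lying flat, 58 mm across, 24 high, bystander; origin under its centre
- shaker: salt shaker, glass with a grey dome cap, 44 mm across, 90 high, bystander; origin under its centre

How it is judged:
On the way:
1. the small board is lifted clear out of the rack (height (world z) of small_board above 0.064 m), for 0.1 s.
At the end, for the whole second after the job is handed in: The small board stands at rest on its long edge on the stand's plate, its foot within about 8 mm of the front lip, within 25 mm of the stand's middle and within 0.09 rad of square to it, leaning back on the rail 0.25 to 0.45 rad off upright (x of small_board in the frame of stand between -0.053 and -0.037 m and y of small_board in the frame of stand between -0.025 and 0.025 m and z of small_board in the frame of stand between 0.003 and 0.014 m and angle between small_board's own z axis and vertical between 0.25 and 0.45 rad and x of small_board_top in the frame of stand above -0.012 m and angle between the y axis of small_board and the y axis of stand, either way round below 0.09 rad and linear speed of small_board below 0.02 m/s and angular speed of small_board below 0.1 rad/s); the robot touches nothing.
It fails at once if the small board is let go (dropped) with its lower edge more than 35 mm above the table (height (world z) of small_board above 0.035 m and contact force between the fingers and small_board below 0.02 N).
It fails at once if the large board is moved by more than 20 mm (distance of large_board from where it was at the start of the episode above 0.02 m or angle between large_board's own z axis and vertical above 0.25 rad).
It fails at once if the tape or the salt shaker is moved by more than 20 mm (distance of any of tape, shaker from where it was at the start of the episode above 0.02 m).
It also fails if it takes over 40 s, if anything falls off the work surface, if the arm or the gripper's body presses on something with over 40 N, if the wrist force passes 120 N, or if a joint passes its speed limit or range.

## Working session

There is one attempt and no reset: what is moved stays moved. The work goes in short steps, Python scripts to look and compute and a tool call to move; the robot and the scene stay as the last step left them, time stands still between calls to the robot, and variables do not carry over. Pictures are saved under pics/ and viewed, at most 10 in all, crops included, and the job is handed in when it is done.

Besides the shell and the picture viewer there is one more tool, called after ">>>" by a JSON object that holds its "op" and its "data". play_rows: Moves the arm, as the interface text tells. Its arguments: {"type":"object","properties":{"plan":{"type":"array"},"newtons":{"type":"number"}},"required":["plan"]}

```bash
mkdir -p pics
cat > h.py <<'E'
import numpy as np, cv2
from workcell import bot, grab_frame, regions_of
def cloud(f):
    h,w=f["depth"].shape
    u,v=np.meshgrid(np.arange(w),np.arange(h))
    p=cv2.undistortPoints(np.stack([u,v],-1).reshape(-1,1,2).astype(float),f["camera_matrix"],f["distortion"]).reshape(h,w,2)
    d=f["depth"][...,None]
    c=np.concatenate([p*d,d],-1)
    return (c-f["t"])@f["R"]   # R^T (c-t)
def save(f,n): cv2.imwrite("pics/"+n,f["pixels"][...,::-1])
E
python3 - <<'E'
from h import *
np.set_printoptions(precision=3,suppress=True)
print(bot.observe())
ims=[]
for c in ["scene","top"]:
    f=grab_frame(c); P=cloud(f); np.savez(c+".npz",P=P,d=f["depth"],px=f["pixels"]); ims.append(f["pixels"])
    print(c,"cam at",-f["R"].T@f["t"])
    for n in ["small_board","large_board","rack","stand","rail","tape","shaker"]:
        for r in regions_of(n,c)[:2]:
            m=r["mask"]&(f["depth"]>0); q=P[m]
            print(n,round(r["p"],2),r["box"],m.sum(), np.percentile(q,[2,50,98],axis=0).round(3).tolist() if m.sum() else "")
o=np.concatenate(ims,0)
cv2.imwrite("pics/a.png",cv2.resize(np.concatenate(ims,1),(800,300),interpolation=cv2.INTER_AREA)[...,::-1])
E
```

```text
{'clock': 0.0, 'qpos': array([-1.182,  0.522, -0.036,  1.6  ,  0.021,  1.021, -0.113]), 'qd': array([-0.   , -0.   , -0.   ,  0.002, -0.001,  0.001,  0.   ]), 'joint_efforts': array([  0.   , -92.709,   1.98 , -36.996,   0.018,   0.008,  -0.   ]), 'position': array([0.277, 0.56 , 0.245]), 'tool_rot': array([-3.14 ,  0.   ,  2.683]), 'force': array([ 0.409, -0.091, -0.211]), 'moment': array([-0.027, -0.04 ,  0.004]), 'finger_force': 0.0, 'grip_width': 0.08514203463417905}
scene cam at [-0.237  0.836  0.774]
small_board 0.66 [160.9, 198.5, 232.9, 264.6] 2021 [[0.445, 0.257, 0.016], [0.456, 0.318, 0.097], [0.476, 0.431, 0.159]]
small_board 0.39 [243.9, 220.3, 264.1, 240.8] 389 [[0.43, 0.13, 0.0], [0.452, 0.177, 0.022], [0.493, 0.199, 0.027]]
large_board 0.73 [134.2, 175.7, 220.0, 265.8] 1319 [[0.52, 0.243, 0.014], [0.532, 0.312, 0.139], [0.557, 0.46, 0.174]]
rack 0.64 [151.9, 236.4, 232.6, 287.2] 1542 [[0.424, 0.283, 0.004], [0.453, 0.4, 0.011], [0.542, 0.438, 0.061]]
rail 0.87 [250.6, 166.4, 326.6, 223.7] 2044 [[0.44, -0.108, -0.001], [0.496, -0.004, 0.007], [0.573, 0.087, 0.088]]
tape
[... 594 characters left out ...]
4, 0.461, 0.177]]
rack 0.73 [133.2, 164.5, 210.7, 227.9] 2833 [[0.429, 0.266, 0.005], [0.494, 0.346, 0.009], [0.565, 0.429, 0.063]]
stand 0.8 [277.8, 160.9, 366.6, 219.8] 4227 [[0.442, -0.109, 0.003], [0.495, -0.012, 0.007], [0.558, 0.083, 0.09]]
rail 0.84 [277.9, 166.2, 368.1, 218.6] 4238 [[0.441, -0.109, 0.003], [0.494, -0.012, 0.007], [0.557, 0.082, 0.09]]
rail 0.51 [132.2, 163.1, 210.2, 229.3] 2742 [[0.429, 0.266, 0.005], [0.495, 0.346, 0.009], [0.565, 0.429, 0.063]]
tape 0.62 [231.6, 197.3, 256.2, 223.8] 409 [[0.434, 0.146, -0.0], [0.459, 0.171, 0.024], [0.485, 0.195, 0.029]]
shaker 0.5 [235.9, 156.2, 252.4, 176.8] 275 [[0.534, 0.152, 0.034], [0.549, 0.17, 0.083], [0.567, 0.189, 0.092]]
```

View pics/a.png

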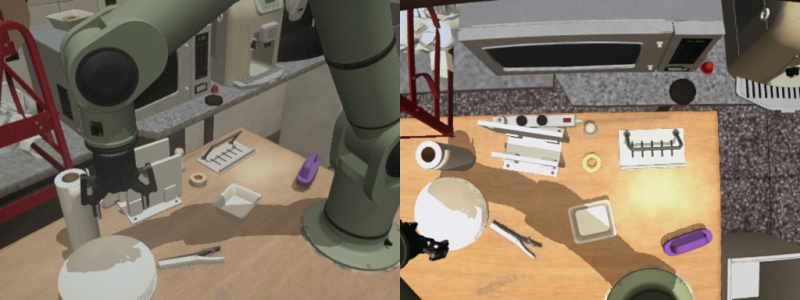

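Run:
```python
from h import *
np.set_printoptions(precision=4,suppress=True)
z=np.load("top.npz"); P,d,px=z["P"],z["d"],z["px"]
crop=px[145:240,95:375]; cv2.imwrite("pics/b.png",cv2.resize(crop[...,::-1],(798,271),interpolation=cv2.INTER_CUBIC))
ok=d>0
def sel(x0,x1,y0,y1,z0,z1):
    return ok&(P[...,0]>x0)&(P[...,0]<x1)&(P[...,1]>y0)&(P[...,1]<y1)&(P[...,2]>z0)&(P[...,2]<z1)
def rect(n,m):
    q=P[m]; r=cv2.minAreaRect(q[:,:2].astype(np.float32)*1000); c,s,a=r
    print(n,m.sum(),"c",np.round(c,1),"size",np.round(s,1),"ang",round(a,2),"z",np.percentile(q[:,2],[5,50,95]))
    k=q[:,:2]-q[:,:2].mean(0); w=np.linalg.svd(k,full_matrices=False)[2][0]; print("   mean",q.mean(0),"axis ang deg",np.degrees(np.arctan2(w[1],w[0])))
rect("smalltop",sel(.42,.50,.2,.47,.145,.17))
rect("largetop",sel(.51,.60,.2,.49,.155,.19))
rect("rackbase",sel(.40,.60,.24,.45,.003,.02))
rect("fins",sel(.40,.60,.24,.45,.05,.068))
rect("plate",sel(.42,.58,-.13,.11,.003,.012))
rect("lip",sel(.42,.58,-.13,.11,.017,.028))
rect("rail",sel(.42,.58,-.13,.11,.075,.1))
rect("hoop",sel(.42,.58,-.13,.11,.03,.075))
```

```text
smalltop 509 c [465.7 340.3] size [178.   12.2] ang 80.54 z [0.1557 0.1587 0.1612]
   mean [0.4654 0.3386 0.1586] axis ang deg 80.51338669808528
largetop 738 c [545.  350.8] size [230.1  13.6] ang 80.56 z [0.1616 0.1737 0.1764]
   mean [0.5436 0.3465 0.1726] axis ang deg 80.25907585787498
rackbase 2823 c [485.7 345.4] size [209.5 170.5] ang 89.76 z [0.004  0.0086 0.0123]
   mean [0.4887 0.344  0.0085] axis ang deg 98.22004771639016
fins 587 c [522.  345.6] size [208.6 154.1] ang 88.79 z [0.0518 0.06   0.0655]
   mean [0.533  0.3559 0.0591] axis ang deg 54.25741413531975
plate 3662 c [499.8 -10.1] size [239.5 159.7] ang 89.74 z [0.0035 0.0065 0.0099]
   mean [ 0.5017 -0.0108  0.0066] axis ang deg 90.4638509438888
lip 235 c [493.3 -12.3] size [103.2 194.4] ang 1.98 z [0.0185 0.022  0.0257]
   mean [ 0.4533 -0.0123  0.0219] axis ang deg 93.18658652915818
rail 348 c [499.2 -13.4] size [ 21.5 156.7] ang 0.92 z [0.0812 0.088  0.0915]
   mean [ 0.495  -0.013   0.0874] axis ang deg 91.29580220388507
hoop 90 c [521.6 -12. ] size [ 29.7 158.2] ang 2.0 z [0.0324 0.0528 0.0719]
   mean [ 0.5227 -0.0149  0.0526] axis ang deg 91.49335437479567
```

View pics/b.png

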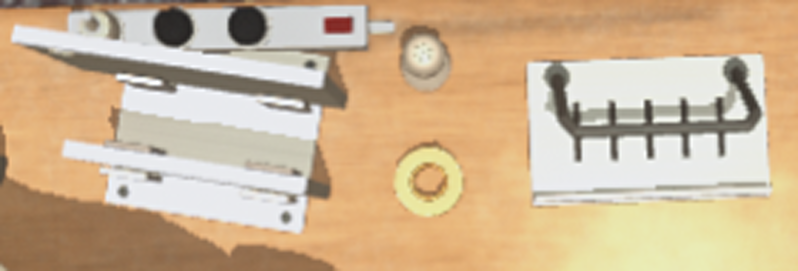

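Run:
```python
from h import *
np.set_printoptions(precision=4,suppress=True)
f=grab_frame("top"); z=np.load("top.npz"); P,d=z["P"],z["d"]
C=-f["R"].T@f["t"]
r=regions_of("stand","top")[0]; m=r["mask"].astype(np.uint8)
v,u=np.nonzero(m)
p=cv2.undistortPoints(np.stack([u,v],-1).reshape(-1,1,2).astype(float),f["camera_matrix"],f["distortion"]).reshape(-1,2)
D=np.c_[p,np.ones(len(p))]@f["R"]; X=C+D*((.006-C[2])/D[:,2:])
print(r["p"],cv2.minAreaRect((X[:,:2]*1000).astype(np.float32)))
def fit(n,x0,x1,z0,z1,y0=-.12,y1=.1):
    s=(d>0)&(P[...,0]>x0)&(P[...,0]<x1)&(P[...,1]>y0)&(P[...,1]<y1)&(P[...,2]>z0)&(P[...,2]<z1); q=P[s]
    for _ in range(5):
        a=np.polyfit(q[:,1],q[:,0],1); e=q[:,0]-np.polyval(a,q[:,1]); q=q[abs(e)<2.5*e.std()+1e-4]
    print(n,len(q),"x at y=-.012",np.polyval(a,-.012),"yaw",-np.arctan(a[0]),"std",e.std(),"yr",np.percentile(q[:,1],[0.5,99.5]),"z",np.median(q[:,2]))
fit("lip",.43,.47,.017,.028); fit("rail",.475,.51,.08,.1,-.07,.045); 
print("near towel: max z",[ (round(a,2),round(b,2),P[(d>0)&(abs(P[...,0]-a)<.05)&(abs(P[...,1]-b)<.05)][:,2].max().round(3)) for a in (.3,.4,.5) for b in (.5,.6,.7) if ((d>0)&(abs(P[...,0]-a)<.05)&(abs(P[...,1]-b)<.05)).any()])
# small board front-face tilt from scene cam
z=np.load("scene.npz"); Q=z["P"]; s=(z["d"]>0)&(Q[...,0]>.42)&(Q[...,0]<.49)&(Q[...,1]>.25)&(Q[...,1]<.43)&(Q[...,2]>.07)&(Q[...,2]<.15); q=Q[s]
c=q.mean(0); n=np.linalg.svd(q-c,full_matrices=False)[2][2]; n*=np.sign(n[0]); print("face",len(q),c,n,"top face x at center", c-0)
```

```text
0.81 ((498.75701904296875, -13.313186645507812), (122.35121154785156, 199.9778594970703), 1.3385746479034424)
lip 216 x at y=-.012 0.44556437593364817 yaw 0.019678613304231762 std 0.0017457177581084449 yr [-0.111  0.083] z 0.02196332808005954
rail 236 x at y=-.012 0.4935627800003274 yaw 0.02327934396649963 std 0.002873672137904521 yr [-0.0691  0.0438] z 0.08871720353679388
near towel: max z [(0.3, 0.5, np.float64(0.46)), (0.3, 0.6, np.float64(0.391)), (0.3, 0.7, np.float64(0.069)), (0.4, 0.5, np.float64(0.23)), (0.4, 0.6, np.float64(0.233)), (0.4, 0.7, np.float64(0.068)), (0.5, 0.5, np.float64(0.325)), (0.5, 0.6, np.float64(0.322)), (0.5, 0.7, np.float64(0.191))]
face 1207 [0.4564 0.3217 0.1093] [ 0.9859 -0.1674 -0.0008] top face x at center [0.4564 0.3217 0.1093]
```

>>> {"op": "play_rows", "data": {"plan": [[[0,0,-0.6],[0,0,0],-1],[[0,0,0],[0,0,1],-1],[[0,0,0],[0,0,1],-1],[[0,0,0],[0,0,1],-1],[[0,0,0],[0,0,1],-1],[[0,0,0],[0,0,1],-1],[[0,0,0],[0,0,1],-1],[[0,0,0],[0,0,1],-1],[[0,0,0],[0,0,1],-1],[[0,0,0],[0,0,0.5],-1],[[0,0,0],[0,0,0],-1]], "newtons": 60}}

```text
clock: 2.28
position: [0.2767, 0.5607, 0.2612]
tool_rot: [-3.142, -0.001, 1.409]
force: [1.2, -0.4, -0.2]
grip_width: 0.0856
finger_force: 0.0
```

Run:
```python
from h import *
for c in ("top","scene"):
    z=np.load(c+".npz"); P,d=z["P"],z["d"]
    q=P[(d>0)&(P[...,1]>.42)&(P[...,1]<.9)&(P[...,0]>.35)&(P[...,0]<.8)&(P[...,2]>.19)]
    print(c,len(q),np.percentile(q,[0,2,50,98,100],axis=0).round(3).tolist())
```

```text
top 6643 [[0.438, 0.514, 0.19], [0.448, 0.523, 0.198], [0.663, 0.548, 0.255], [0.796, 0.643, 0.405], [0.8, 0.675, 0.421]]
scene 10473 [[0.436, 0.42, 0.19], [0.444, 0.421, 0.197], [0.58, 0.558, 0.348], [0.793, 0.661, 0.579], [0.8, 0.719, 0.59]]
```

>>> {"op": "play_rows", "data": {"plan": [[[-0.8,0.6,0],[0,0,0],-1],[[-0.8,0.8,0],[0,0,0],-1],[[-0.8,0.8,0],[0,0,0],-1],[[-0.8,0.9,0],[0,0,0],-1],[[-0.8,1,0],[0,0,0],-1],[[-0.8,1,0],[0,0,0],-1],[[-0.8,1,0],[0,0,0],-1],[[-0.8,1,0],[0,0,0],-1],[[-0.7,1,0],[0,0,0],-1],[[-0.4,0.8,0],[0,0,0],-1],[[0,0,0],[0,0,0],-1],[[0,0,0],[0,0,0],-1]]}}

```text
clock: 3.78
position: [0.4655, 0.3398, 0.2605]
tool_rot: [-3.141, -0.0, 1.409]
force: [-0.1, 0.5, -0.3]
grip_width: 0.0855
finger_force: 0.0
```

Run:
```python
from h import *
np.set_printoptions(precision=4,suppress=True)
f=grab_frame("wrist"); P=cloud(f); d=f["depth"]; save(f,"c.png"); o=bot.observe(); print(o["position"],o["tool_rot"],o["qpos"])
s=(d>0)&(P[...,0]>.42)&(P[...,0]<.51)&(P[...,1]>.22)&(P[...,1]<.46)&(P[...,2]>.145)&(P[...,2]<.172); q=P[s]
print(s.sum(),cv2.minAreaRect((q[:,:2]*1000).astype(np.float32)),np.median(q,axis=0) if s.any() else "")
```

```text
[0.4653 0.34   0.2605] [-3.1412 -0.0004  1.4096] [-0.9655  0.445   0.3237  1.7285 -0.1646  0.9946 -0.7424]
3126 ((464.6705322265625, 338.9147644042969), (179.8744659423828, 12.029696464538574), 80.42572021484375) [0.4666 0.3519 0.1571]
```

View pics/c.png

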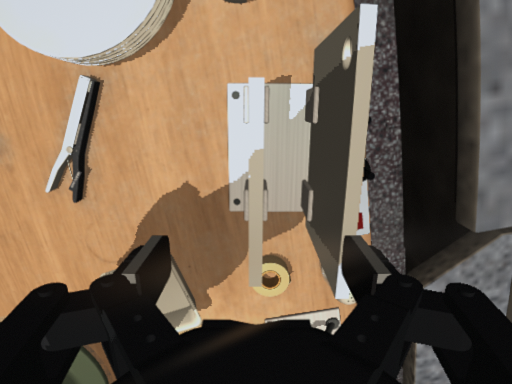

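>>> {"op": "play_rows", "data": {"plan": [[[0,0,0],[0,0,0],-0.2],[[0,0,0],[0,0,0],-0.2],[[0,0,0.6],[0,0,0],-0.2],[[0,0,0.8],[0,0,0],-0.2],[[0,0,0.8],[0,0,0],-0.2],[[0,0,0.8],[0,0,0],-0.2],[[0,0,0.7],[0,0,0],-0.2],[[0,0,0.6],[0,0,0],-0.2],[[0,0,0.6],[0,0,0],-0.2],[[0,0,0],[0,0,0],-0.2],[[0,0,0],[0,0,0],-0.2]]}}

```text
clock: 5.2
position: [0.4662, 0.3393, 0.1382]
tool_rot: [3.141, -0.0, 1.408]
force: [-0.6, 0.2, -0.1]
grip_width: 0.0515
finger_force: 0.0
```

>>> {"op": "play_rows", "data": {"plan": [[[0,0,0],[0,0,0],0.3],[[0,0,0],[0,0,0],0.5],[[0,0,0],[0,0,0],1],[[0,0,0],[0,0,0],1],[[0,0,0],[0,0,0],1],[[0,0,0],[0,0,0],1],[[0,0,0],[0,0,0],1]], "newtons": 60}}

```text
clock: 6.08
position: [0.4659, 0.3394, 0.1382]
tool_rot: [3.142, -0.0, 1.408]
force: [-1.6, 0.0, 6.6]
grip_width: 0.0115
finger_force: 59.3
```

>>> {"op": "play_rows", "data": {"plan": [[[0,0,-0.2],[0,0,0],1],[[0,0,-0.4],[0,0,0],1],[[0,0,-0.6],[0,0,0],1],[[0,0,-0.8],[0,0,0],1],[[0,0,-0.8],[0,0,0],1],[[0,0,-0.8],[0,0,0],1],[[0,0,-0.8],[0,0,0],1],[[0,0,-0.6],[0,0,0],1],[[0,0,-0.4],[0,0,0],1],[[0,0,0],[0,0,0],1],[[0,0,0],[0,0,0],1]]}}

```text
clock: 7.45
position: [0.4657, 0.3391, 0.2722]
tool_rot: [-3.141, 0.001, 1.408]
force: [0.2, -0.2, -4.2]
grip_width: 0.0114
finger_force: 58.7
```

Run:
```python
from h import *
np.set_printoptions(precision=4,suppress=True)
o=bot.observe(); print(o["position"],o["tool_rot"],o["qpos"],o["force"])
for c in ("wrist","scene"):
    f=grab_frame(c); P=cloud(f); save(f,"d_%s.png"%c); r=regions_of("small_board",c)
    for k in r[:1]:
        q=P[k["mask"]&(f["depth"]>0)]; print(c,k["p"],np.percentile(q,[1,50,99],axis=0).round(3).tolist())
```

```text
[0.4657 0.3391 0.2722] [-3.141   0.0008  1.4078] [-0.9693  0.4333  0.3304  1.7147 -0.1603  1.0212 -0.7462] [ 0.1907 -0.2275 -4.2265]
wrist 0.74 [[0.459, 0.315, 0.29], [0.472, 0.382, 0.291], [0.484, 0.427, 0.292]]
scene 0.6 [[0.445, 0.256, 0.142], [0.462, 0.354, 0.22], [0.532, 0.431, 0.293]]
```

View pics/d_scene.png

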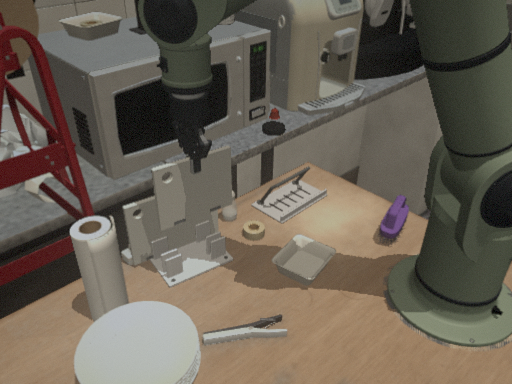

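>>> {"op": "play_rows", "data": {"plan": [[[-0.3,0.1,0],[0,0,0],1],[[-0.6,0.15,0],[0,0,0],1],[[-0.9,0.2,0],[0,0,0],1],[[-1,0.25,0],[0,0,0],1],[[-1,0.25,0],[0,0,0],1],[[-1,0.25,0],[0,0,0],1],[[-1,0.25,0],[0,0,0],1],[[-1,0.25,0],[0,0,0],1],[[-1,0.25,0],[0,0,0],1],[[-1,0.25,0],[0,0,0],1],[[-1,0.25,0],[0,0,0],1],[[-1,0.25,0],[0,0,0],1],[[-1,0.25,0],[0,0,0],1],[[-0.9,0.2,0],[0,0,0],1],[[-0.6,0.15,0],[0,0,0],1],[[-0.4,0.1,0],[0,0,0],1],[[0,0,0],[0,0,0],1]]}}

```text
clock: 9.78
position: [0.4941, -0.013, 0.2728]
tool_rot: [3.142, -0.0, 1.407]
force: [-0.1, -0.6, -3.9]
grip_width: 0.0116
finger_force: 58.5
```

>>> {"op": "play_rows", "data": {"plan": [[[0,0,0],[0,0,-0.4],1],[[0,0,0],[0,0,-0.5],1],[[0,0,0],[0,0,-0.3],1],[[0,0,0],[0.3,0,0],1],[[0,0,0],[0.5,0,0],1],[[0,0,0],[0.5,0,0],1],[[0,0,0],[0.4,0,0],1],[[0,0,0],[0.3,0,0],1],[[0,0,0],[0,0,0],1],[[0,0,0],[0,0,0],1]]}}

```text
clock: 11.02
position: [0.4941, -0.0122, 0.2728]
tool_rot: [-2.843, -0.0, 1.588]
force: [-0.8, 0.0, -3.2]
grip_width: 0.0109
finger_force: 58.7
```

```bash
cat > m.py <<'E'
from h import *
import sys
from scipy.spatial.transform import Rotation as Ro
np.set_printoptions(precision=4,suppress=True)
o=bot.observe(); p=o["position"]; R=Ro.from_euler("xyz",o["tool_rot"]).as_matrix()
print(p,o["tool_rot"],o["qpos"],"F",o["force"],o["finger_force"])
S=np.array([.499,-.013,0]); a=.022; Rs=np.array([[np.cos(a),-np.sin(a),0],[np.sin(a),np.cos(a),0],[0,0,1]])
b=Rs.T@(p+R[:,2]*.1305-S); zb=-R[:,2]
print("FK board origin in stand",b,"lean",np.arccos(zb[2]),"yax in stand",Rs.T@R[:,0])
f=grab_frame("top"); P=(cloud(f)-S)@Rs; d=f["depth"]; save(f,sys.argv[1]); np.savez("t.npz",P=P,d=d)
m=(d>0)&(P[...,1]>-.13)&(P[...,1]<.13)&(P[...,0]>-.1)&(P[...,0]<.1)
def fit(n,x0,x1,z0,z1,y0,y1):
    s=m&(P[...,0]>x0)&(P[...,0]<x1)&(P[...,2]>z0)&(P[...,2]<z1)&(P[...,1]>y0)&(P[...,1]<y1); q=P[s]
    if len(q)<10: print(n,len(q)); return
    for _ in range(4):
        c=np.polyfit(q[:,1],q[:,0],1); e=q[:,0]-np.polyval(c,q[:,1]); q=q[abs(e)<2.5*e.std()+1e-4]
    print(n,len(q),"x@0",c[1],"slope",c[0],"z",np.median(q[:,2]),"y",np.percentile(q[:,1],[1,99]))
fit("lip",-.07,-.045,.017,.028,-.1,.1); fit("rail",-.025,.015,.08,.1,-.06,.06)
E
python3 m.py e.png
python3 - <<'E'
import cv2
im=cv2.imread("pics/e.png")[120:250,230:400]; cv2.imwrite("pics/e2.png",cv2.resize(im,None,fx=4,fy=4,interpolation=cv2.INTER_CUBIC))
E
```

```text
[ 0.4941 -0.0122  0.2728] [-2.8426 -0.0001  1.5882] [-0.366   0.4745  0.4037  1.7058 -0.1745  1.3019  0.1143] F [-0.7553  0.0024 -3.1607] 58.69188442826271
FK board origin in stand [-0.0433  0.0011  0.1481] lean 0.2990102813166589 yax in stand [0.0046 1.     0.0001]
lip 152 x@0 -0.05340772754256359 slope 0.0023948990403175312 z 0.021985350514077122 y [-0.0361  0.0953]
rail 0
```

View pics/e2.png

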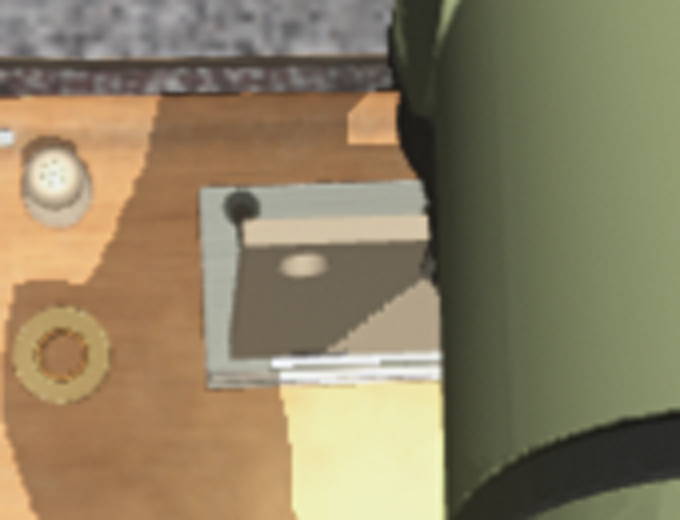

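```bash
cat > face.py <<'E'
import numpy as np
z=np.load("t.npz"); P,d=z["P"],z["d"]
import sys
z0,z1,y0,y1=map(float,sys.argv[1:5])
q=P[(d>0)&(P[...,2]>z0)&(P[...,2]<z1)&(P[...,1]>y0)&(P[...,1]<y1)&(abs(P[...,0])<.08)]
for _ in range(6):
    c=q.mean(0); n=np.linalg.svd(q-c,full_matrices=False)[2][2]; n*=np.sign(n[0]); e=(q-c)@n; q=q[abs(e)<2.5*e.std()+5e-4]
print(len(q),"c",c,"n",n,"lean",np.arctan2(-n[2],n[0]),"std",e.std(),"zmin",np.percentile(q[:,2],[0.5,99.5]),"ymax",np.percentile(q[:,1],[.5,99.5]))
print("mid-plane x at z=.008:",(c@n+.006-n[2]*.008)/n[0],"at origin z .148",(c@n+.006-n[2]*.148)/n[0])
E
python3 face.py .14 .285 .02 .1
```

```text
978 c [-0.02618278  0.05613997  0.22101239] n [ 0.95521419 -0.00614228 -0.29585152] lean 0.30035266178423015 std 0.0005387521472488974 zmin [0.1521194  0.28455831] ymax [0.02046834 0.09256906]
mid-plane x at z=.008: -0.08623723264647873 at origin z .148 -0.04287605473164007
```

>>> {"op": "play_rows", "data": {"plan": [[[0,0.1,0.32],[0,0,0],1],[[0,0.2,0.65],[0,0,0],1],[[0,0.25,0.81],[0,0,0],1],[[0,0.25,0.81],[0,0,0],1],[[0,0.25,0.81],[0,0,0],1],[[0,0.2,0.65],[0,0,0],1],[[0,0.1,0.32],[0,0,0],1],[[0,0.07,0.22],[0,0,0],1],[[0,0,0],[0,0,0],1],[[0,0,0],[0,0,0],1]]}}

```text
clock: 12.32
position: [0.4945, -0.0125, 0.1531]
tool_rot: [-2.842, -0.0, 1.588]
force: [0.3, 1.0, -3.7]
grip_width: 0.0112
finger_force: 58.6
```

```bash
python3 m.py f.png; python3 face.py .05 .17 .02 .1
```

```text
[ 0.4945 -0.0125  0.1531] [-2.8424 -0.0001  1.5878] [-0.3291  0.6255  0.3583  1.808  -0.2334  1.0563  0.1616] F [ 0.2603  1.0223 -3.7029] 58.62111255526543
FK board origin in stand [-0.043   0.0008  0.0284] lean 0.2991871813479747 yax in stand [0.005  1.     0.0001]
lip 93 x@0 -0.05320874121071316 slope -0.00014424010721952697 z 0.022023835288789664 y [0.0157 0.0974]
rail 0
662 c [-0.02270993  0.05657987  0.1113861 ] n [ 0.95514545 -0.00464621 -0.29610064] lean 0.30061096916301266 std 0.0006068428935821579 zmin [0.05078688 0.1696975 ] ymax [0.0214736  0.09222483]
mid-plane x at z=.008: -0.048753682835928326 at origin z .148 -0.005352869663337305
```

>>> {"op": "play_rows", "data": {"plan": [[[0,0.06,0.2],[0,0,0],1],[[0,0.06,0.2],[0,0,0],1],[[0,0.06,0.2],[0,0,0],1],[[0,0.03,0.1],[0,0,0],1],[[0,0,0],[0,0,0],1],[[0,0,0],[0,0,0],1]]}}

```text
clock: 13.12
position: [0.4941, -0.0126, 0.1345]
tool_rot: [-2.842, 0.0, 1.588]
force: [0.4, 0.6, -3.6]
grip_width: 0.0111
finger_force: 58.6
```

>>> {"op": "play_rows", "data": {"plan": [[[0,0.012,0.04],[0,0,0],1],[[0,0.012,0.04],[0,0,0],1],[[0,0,0],[0,0,0],1],[[0,0,0],[0,0,0],1]]}}

```text
clock: 13.62
position: [0.494, -0.0125, 0.1323]
tool_rot: [-2.842, 0.0, 1.588]
force: [-1.6, 0.2, -2.9]
grip_width: 0.0114
finger_force: 58.6
```

>>> {"op": "play_rows", "data": {"plan": [[[0,0.012,0.04],[0,0,0],1],[[0,0,0],[0,0,0],1],[[0,0,0],[0,0,0],1]]}}

```text
clock: 14.0
position: [0.4944, -0.0126, 0.1319]
tool_rot: [-2.842, -0.0, 1.588]
force: [0.5, 0.7, 7.3]
grip_width: 0.0113
finger_force: 60.4
```

>>> {"op": "play_rows", "data": {"plan": [[[0,0.012,0.04],[0,0,0],1],[[0,0,0],[0,0,0],1],[[0,0,0],[0,0,0],1]]}}

```text
clock: 14.38
position: [0.4949, -0.0126, 0.1316]
tool_rot: [-2.843, -0.0, 1.588]
force: [1.3, 1.0, 22.7]
grip_width: 0.0116
finger_force: 62.5
```

>>> {"op": "play_rows", "data": {"plan": [[[0,0.03,-0.01],[0.1,0,0],1],[[0,0.03,-0.01],[0.1,0,0],1],[[0,0.02,0],[0.08,0,0],1],[[0,0,0],[0,0,0],1],[[0,0,0],[0,0,0],1]]}}

```text
clock: 15.0
position: [0.497, -0.0126, 0.1306]
tool_rot: [-2.802, 0.0, 1.588]
force: [4.8, -1.0, 8.1]
grip_width: 0.0114
finger_force: 60.5
```

```bash
python3 m.py g.png; python3 face.py .03 .15 .02 .1
```

```text
[ 0.497  -0.0126  0.1306] [-2.8018  0.      1.5878] [-0.3152  0.6832  0.347   1.7822 -0.2427  1.0665  0.169 ] F [ 4.7869 -0.9796  8.1146] 60.473146587610245
FK board origin in stand [-0.0455  0.0007  0.0076] lean 0.3397878130354746 yax in stand [ 0.005  1.    -0.   ]
lip 92 x@0 -0.04804493996037318 slope -0.0444083103615335 z 0.021483276958206263 y [0.0411 0.0955]
rail 41 x@0 -0.021594234803238993 slope 0.006480342567160817 z 0.0908103498207698 y [0.0331 0.0589]
587 c [-0.02026719  0.06373599  0.09332098] n [ 0.94111498 -0.00762329 -0.3380007 ] lean 0.34480219365851883 std 0.001093375173723159 zmin [0.0307462  0.14949675] ymax [0.0341318  0.09225473]
mid-plane x at z=.008: -0.04505101310366229 at origin z .148 0.005229875557513709
```

>>> {"op": "play_rows", "data": {"plan": [[[0,0,0],[0,0,0],0.6],[[0,0,0],[0,0,0],0.5],[[0,0,0],[0,0,0],0.3],[[0,0,0],[0,0,0],0.1],[[0,0,0],[0,0,0],-0.2],[[0,0,0],[0,0,0],-0.2],[[0,0,0],[0,0,0],-0.2]]}}

```text
clock: 15.92
position: [0.4961, -0.0125, 0.1301]
tool_rot: [-2.8, 0.0, 1.588]
force: [-0.1, 0.5, -0.2]
grip_width: 0.0515
finger_force: 0.0
```

```bash
python3 m.py i.png; python3 face.py .03 .15 .02 .1
```

```text
[ 0.4961 -0.0125  0.1301] [-2.7996  0.      1.5878] [-0.3152  0.6839  0.3467  1.7834 -0.2427  1.0668  0.1689] F [-0.0776  0.4984 -0.1838] 0.0
FK board origin in stand [-0.0467  0.0008  0.0072] lean 0.34194529181600736 yax in stand [ 0.005  1.    -0.   ]
lip 94 x@0 -0.047991157539411654 slope -0.04280520806535462 z 0.021536559320693895 y [0.0413 0.0974]
rail 46 x@0 -0.022121322357198978 slope 0.024661123010462624 z 0.0908877703954491 y [0.0332 0.0596]
610 c [-0.01950729  0.06339087  0.09426364] n [ 9.37178594e-01  6.56312173e-04 -3.48849326e-01] lean 0.3563430962319089 std 0.001095170927102708 zmin [0.03025342 0.14970545] ymax [0.03433888 0.09229576]
mid-plane x at z=.008: -0.04517092321846008 at origin z .148 0.006941775367508249
```

Released and leaning at about 0.35 rad. Backing out along the tool axis.

>>> {"op": "play_rows", "data": {"plan": [[[0,0,-0.3],[0,0,0],-0.2],[[0,0,-0.5],[0,0,0],-0.2],[[0,0,-0.8],[0,0,0],-0.2],[[0,0,-0.8],[0,0,0],-0.2],[[0,0,-0.8],[0,0,0],-0.2],[[0,0,-0.8],[0,0,0],-0.2],[[0,0,-0.5],[0,0,0],-0.2],[[0,0,0],[0,0,0],-0.2],[[0,0,0],[0,0,0],-0.2],[[0,0,0],[0,0,0],-0.2]]}}

```text
clock: 17.23
position: [0.5334, -0.0118, 0.2356]
tool_rot: [-2.799, 0.0, 1.588]
force: [-0.7, -0.2, -0.1]
grip_width: 0.0511
finger_force: 0.0
```

```bash
python3 m.py j.png; python3 face.py .03 .15 .02 .1
python3 - <<'E'
from h import *
f=grab_frame("scene"); save(f,"k.png")
a=cv2.imread("pics/j.png"); b=cv2.imread("pics/k.png")
cv2.imwrite("pics/l.png",cv2.resize(np.concatenate([b[120:312,100:356],a[100:292,90:346]],1),(800,300),interpolation=cv2.INTER_CUBIC))
E
```

```text
[ 0.5334 -0.0118  0.2356] [-2.7986  0.0001  1.5878] [-0.3263  0.6045  0.3851  1.604  -0.2045  1.3233  0.1358] F [-0.6557 -0.1599 -0.0764] 0.0
FK board origin in stand [-0.0094  0.0006  0.1127] lean 0.3429740742374772 yax in stand [ 0.005   1.     -0.0001]
lip 155 x@0 -0.050990465644409025 slope -0.005101903604140804 z 0.02192669237427062 y [0.0053 0.0952]
rail 92 x@0 -0.022241665539059433 slope 0.027339590323138614 z 0.08946295386410721 y [0.0069 0.0595]
762 c [-0.01966258  0.05596794  0.09392718] n [ 0.9376637  -0.00251287 -0.34753484] lean 0.35494195678446633 std 0.001007610016183865 zmin [0.03074749 0.14962664] ymax [0.02023133 0.09225067]
mid-plane x at z=.008: -0.04526166417972224 at origin z .148 0.006627811722920431
```

View pics/l.png

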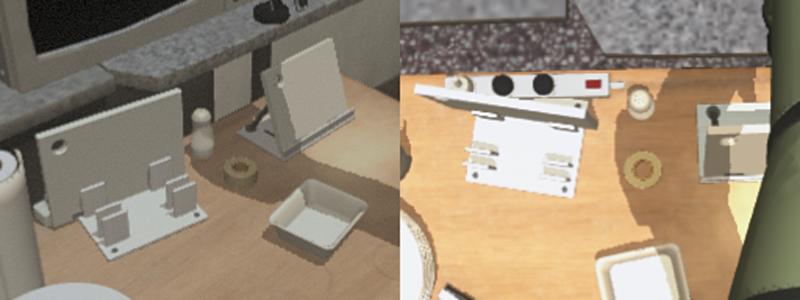

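The picture shows the small board leaning on the stand (left half, about 310,95) and the gripper clear of it. The large board, tape and shaker are where they were, so I'm handing in.

```bash
python3 -c "
from workcell import bot
print(bot.job_done())"
```

```text
the job is handed in; nothing more can be done
None
```

The small board is on the draining stand, its foot at the front lip, centred and square, leaning about 0.35 rad on the rail; the large board, tape and shaker look unmoved in the final pictures, and the job was handed in at about 17 s (no verdict was returned).

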